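# Post a spent radio battery through the return-box flap

### The arm

A 6-joint arm with a two-finger parallel gripper is mounted at the origin on the work surface. World frame = base frame: x ahead of the robot, y to its left, z up, the work surface at z = 0. Lengths are in m, angles in rad, forces in N, time in s.
With the tool pointing down it reaches from about 0.225 to 0.875 m from the base axis. Payload 3.4 kg.
Tool frame: the origin (TCP) lies between the finger pads; the fingertips stand 8 mm ahead of it and the grasp point (between the pads) lies 11 mm behind it; z points along the fingers, y is the line along which they close (so a half turn about z gives the same grasp; the last joint's range is limited). The gripper opens to 85 mm and grips with 20 to 120 N. Pads are 22 mm wide; open, the fingers measure 114 mm over their backs; the gripper's body (76 mm by 85 mm) begins 54 mm behind the grasp point. The pads swing forward as they close: fully open they stand 13 mm farther back than shut.
Start: joints at [-1.34, 0.276, 1.505, -0, 1.361, -0.121], TCP at [0.198, -0.54, 0.239] pointing down, gripper open.
Joint ranges: [-2.89, 2.89], [-0.75, 2.08], [0.22, 2.7], [-1.18, 4.32], [0.11, 2.71], [-2.7, 2.7]. Speed limits (rad/s): [2.57, 2.57, 3.14, 3.14, 3.14, 3.14].

### API

Orientations are given as a unit quaternion [w, x, y, z].
In Python, from rig import manip gives the robot as it stands.
- The arm moves only by the tool move_arm, never from a script. Its argument "deltas" is a list that holds one entry, the list of rows, each a list of 5 numbers: the shift along the tool's x, y, z normalised to -1 to 1, where 1 is 80 cm, then the turn about the tool's z normalised to -1 to 1, where 1 is 120 degrees, then the closure, from -1 (fully open) to 1 (shut). In form: [[[tx, ty, tz, twist, grip], ...]]. A call has 1 to 12 rows; each row is the pose to reach, as a shift and turn from the pose commanded when the call began, along the tool's axes at that moment; what a row does not reach only later rows make up. A row lasts 1/10 s, in which the tool goes at most 50 mm and 8.59 degrees, less where a joint would pass 70% of its speed; a pose out of reach is approached as far as the arm can. A call with a number of a shift or a turn outside -1 to 1 is refused whole. A call with a gripper value outside its range is refused whole. The fingers move at their own pace and stop on an object; "squeeze" is the grip in N (left out, the last holds). Time passes only in rows, so rows that repeat a pose let the fingers close. It gives the time, the measured TCP pose, the force, the opening and the grip force at its end, in the units of the state.
- manip.get_state(): the state, without advancing time (a new reading comes with each control period).
- manip.get_image(name): name is "scene" or "top" or "wrist"; returns the picture (384x512x3 uint8, red, green, blue); there is no depth.
- manip.camera_params(name): a dict with "fx", "fy", "cx", "cy" (pixels), "R" (3x3) and "t" (3): a world point X has camera coordinates R X + t; the wrist camera has in their place "tool_from_camera" (4x4, takes a point from camera to tool coordinates, whose origin is the TCP and whose axes are the flange's). Camera axes: x right, y down, z forward; pixel columns grow to the right and rows downward; lengths in m; the calibration is good to about 2 mm. A picture is of the moment at which its call begins: read the wrist's pose just before it. camera_params takes no time and is no camera call.
- manip.sign_off(): hands the job in; it is judged then, once.
The state is a dict: "clock": time; "qpos": joint angles; "qd": joint speeds; "effort": joint torques, N m; "position": TCP position; "ee_rot": TCP orientation; "contact_force": force on the tool from outside, world axes, zero at the start; "moment": the same for the moment, N m; "width": finger opening in m; "gripper_force": force on a finger pad.
Only numpy, scipy, OpenCV 4.12 (cv2) and the standard library are available. Lean on these libraries where they do the work, as an engineer would, in place of code of your own. Each camera call takes 0.05 s, during which the arm holds its last target. There are 200 camera calls.

### The job

Push the spent battery pack that lies on the feed deck of the return box through the hanging flap until it drops down inside the box, then draw the fingers back out so that the flap swings shut. Slide it along the deck with the fingertips, do not pick it up, and leave the handheld radio, the microphone and the mug where they are.

Things in the scene. Friction and masses are not known exactly. Their poses are not given: they have to be found in the camera images.
- returnbox: Return box fixed to the desk, mouth facing the robot. Origin on the desk below the flap; x points into the box, y across, z up. A feed deck, 134 mm wide, 65 mm above the desk, runs from x = -175 to x = 35 mm, where it ends and the pack drops to the desk. Behind the flap: grey side walls 8 mm thick, clear roof (top 149 mm above the desk, from x = 8 mm) and clear rear wall (inside at x = 150 mm).
- sill (a point): Middle of the mouth on the deck's surface, 65 mm above the desk, directly below the flap; axes as the box. The mouth is 104 mm wide (side walls from x = -4 mm). To push the pack over the deck's end a fingertip goes about 10 to 20 mm past the flap: by then lean the fingers 25 to 40 degrees forward, tips ahead, so they pass under the flap's rod and the gripper clears the roof.
- flap (a joint): Flap angle, rad: 0 hanging shut, grows to 1.4 as its lower edge swings into the box; it cannot swing outwards. Aluminium, 98 mm wide, 3 mm thick, 90 g, hung on a 6 mm rod across the mouth 76 mm above the deck; lower edge 4 mm above the deck. Free-swinging, falls shut by its weight, and lies on the pack or fingers while they are under it.
- pack_center (a point): Centre of the spent battery pack: black block 50 mm long (its x), 60 mm wide (y), 34 mm high, blank white sticker and three brass contacts on top; 0.17 to 0.35 kg. It lies flat on the deck before the flap, its contact end (+x) towards the flap (within 0.35 rad of square, up to 25 mm off the centre line), its centre 85 to 125 mm before the flap.
- handheld: Handheld radio standing upright, black, 36 x 58 x 105 mm with a thin antenna to 225 mm; origin under its centre. To be left alone.
- mic: Black fist microphone lying on the desk, 95 x 60 x 30 mm; origin under its centre. To be left alone.
- mug: White mug, 76 mm across, 88 mm high; origin under its centre. To be left alone.
There are look-alikes about, which are no part of the job. What is shaped like the part that bears pack_center but pink is not meant.

How it is judged:
By the outcome, as a careful person would: the job done as asked, in the order asked, and still so for the second after the job is handed in, with the robot touching nothing.
It also fails if it takes over 45 s, if anything falls off the work surface, if the arm or the gripper's body presses on something with over 40 N, if the wrist force passes 120 N, or if a joint passes its speed limit or range.

## Working session

There is one attempt and no reset: what is moved stays moved. The work goes in short steps, Python scripts to look and compute and a tool call to move; the robot and the scene stay as the last step left them, time stands still between calls to the robot, and variables do not carry over. Pictures are saved under pics/ and viewed, at most 10 in all, crops included, and the job is handed in when it is done.

Besides the shell and the picture viewer there is one more tool, called after "Emit:" by a JSON object that holds its "method" and its "body". move_arm: Moves the arm, as the interface text tells. Scaled input: -1 to 1 covers 80 cm each way for a shift and 120 degrees each way for a turn. Its arguments: {"type":"object","properties":{"deltas":{"type":"array","items":{"type":"array","items":{"type":"array","items":{"type":"number","minimum":-1,"maximum":1}}}},"squeeze":{"type":"number"}},"required":["deltas"]}

```bash
mkdir -p pics; ls
python3 - <<'E'
from rig import manip
import cv2,numpy as np
print(manip.get_state())
ims=[]
for n in ("scene","top"):
    im=manip.get_image(n); cv2.imwrite(f"pics/{n}0.png",im[:,:,::-1])
    p=manip.camera_params(n); print(n,{k:np.round(v,4).tolist() for k,v in p.items()})
p=manip.camera_params("wrist");print(p)
E
```

```text
pics
{'clock': 0.0, 'qpos': array([-1.33999308e+00,  2.76574717e-01,  1.50612398e+00,  1.37094217e-05,
        1.36065611e+00, -1.21002068e-01]), 'qd': array([-0.00081412, -0.00131885, -0.00063337, -0.00155214,  0.00125303,
        0.00111334]), 'effort': array([ 2.38640183e-03, -4.16762209e+01, -2.45803231e+01,  9.80895288e-05,
        1.08137535e-02, -2.19918121e-05]), 'position': array([ 0.1980252 , -0.53929718,  0.23845488]), 'ee_rot': array([-8.80115863e-04,  9.84568847e-01,  1.74995455e-01, -4.16547125e-05]), 'contact_force': array([ 0.24643357, -0.04625994, -1.30272677]), 'moment': array([ 0.01475894, -0.02253105,  0.01727937]), 'gripper_force': 0.0, 'width': 0.08558131398446349}
scene {'fx': 374.4864, 'fy': 374.4864, 'cx': 257.1828, 'cy': 193.3407, 'R': [[0.6196, 0.7846, 0.022], [0.453, -0.3345, -0.8264], [-0.641, 0.522, -0.5627]], 't': [-0.387, -0.1755, 1.3188]}
top {'fx': 426.1848, 'fy': 426.1848, 'cx': 256.1375, 'cy': 183.3522, 'R': [[-0.0221, -0.9992, -0.0339], [-0.9948, 0.0254, -0.099], [0.0997, 0.0315, -0.9945]], 't': [0.0402, 0.602, 1.1878]}
{'fx': 281.22553982224554, 'fy': 281.22553982224554, 'cx': 252.70028675498475, 'cy': 190.04637403152077, 'tool_from_camera': array([[ 4.63300891e-04, -9.50424334e-01, -3.10955577e-01,
         7.93572789e-02],
       [ 9.99999876e-01,  4.96745371e-04, -2.83579231e-05,
        -5.34353993e-04],
       [ 1.81417803e-04, -3.10955525e-01,  9.50424447e-01,
        -1.34726072e-01],
       [ 0.00000000e+00,  0.00000000e+00,  0.00000000e+00,
         1.00000000e+00]])}
```

View pics/scene0.png

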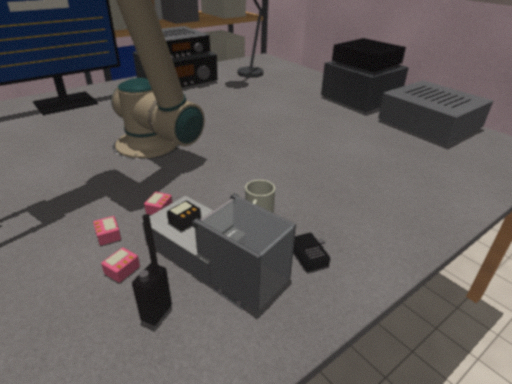

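View pics/top0.png

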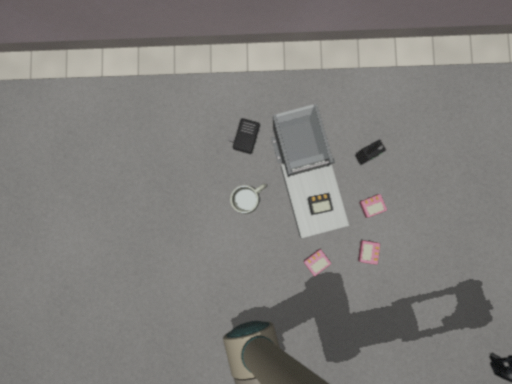

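The scene view shows the box at about (245,250), with the pack on its deck at (184,214). The radio is at (152,290), the mic at (312,252) and the mug at (260,195). In the top view, the flap line is near (308,170), the white deck runs down to about (325,233), and the pack is at (320,204).

The next script measures these by ray casting.

```bash
cat > h.py <<'E'
import numpy as np,cv2
from rig import manip
def ray(n,uv,z):
    p=manip.camera_params(n);R=np.array(p["R"]);t=np.array(p["t"])
    c=-R.T@t; d=R.T@np.array([(uv[0]-p["cx"])/p["fx"],(uv[1]-p["cy"])/p["fy"],1])
    return c+d*(z-c[2])/d[2]
E
python3 - <<'E'
from h import *
im=cv2.imread("pics/top0.png");hsv=cv2.cvtColor(im,cv2.COLOR_BGR2HSV)
roi=np.zeros(im.shape[:2],np.uint8);roi[155:245,270:360]=1
m=((hsv[:,:,2]>135)&(hsv[:,:,1]<60)&(roi>0)).astype(np.uint8)
m=cv2.morphologyEx(m,cv2.MORPH_CLOSE,np.ones((3,3)))
cs=max(cv2.findContours(m,0,2)[0],key=cv2.contourArea)
print("area",cv2.contourArea(cs))
b=cv2.boxPoints(cv2.minAreaRect(cs))
print("deck",[(q.round(1).tolist(),ray("top",q,.065).round(4).tolist()) for q in b])
roi=np.zeros(im.shape[:2],np.uint8);roi[187:222,303:338]=1
for nm,mm in (("dark",hsv[:,:,2]<75),("brass",(hsv[:,:,1]>110)&(hsv[:,:,2]>100))):
    k=(mm&(roi>0)).astype(np.uint8)
    c=np.vstack(cv2.findContours(k,0,2)[0]); r=cv2.minAreaRect(c)
    print(nm,r,[ray("top",q,.099).round(4).tolist() for q in cv2.boxPoints(r)],ray("top",r[0],.099))
for nm,uv,z in (("mug",(245,200),.088),("mic",(247,136),.03),("radiobase",(368,153),.05)): print(nm,ray("top",uv,z))
cv2.imwrite("pics/crop1.png",cv2.resize(im[90:250,220:400],None,fx=3.7,fy=3.7,interpolation=2))
E
```

```text
area 3170.0
deck [([280.5, 164.10000610351562], [0.6514, -0.0442, 0.065]), ([331.20001220703125, 150.1999969482422], [0.6868, -0.1861, 0.065]), ([352.0, 225.89999389648438], [0.476, -0.2344, 0.065]), ([301.29998779296875, 239.89999389648438], [0.4411, -0.0953, 0.065])]
dark ((319.6764831542969, 203.2058868408203), (15.279744148254395, 20.615528106689453), 75.96376037597656) [[0.5522, -0.1138, 0.099], [0.5643, -0.1675, 0.099], [0.5245, -0.1758, 0.099], [0.5124, -0.1223, 0.099]] [ 0.53834641 -0.14486334  0.099     ]
brass ((319.0810852050781, 197.4864959716797), (3.2879798412323, 14.467110633850098), 80.53767395019531) [[0.5553, -0.1242, 0.099], [0.5608, -0.1624, 0.099], [0.552, -0.1635, 0.099], [0.5466, -0.1253, 0.099]] [ 0.55367887 -0.14384159  0.099     ]
mug [0.55242166 0.05533128 0.088     ]
mic [0.74123909 0.04932253 0.03      ]
radiobase [ 0.67848026 -0.29075975  0.05      ]
```

View pics/crop1.png

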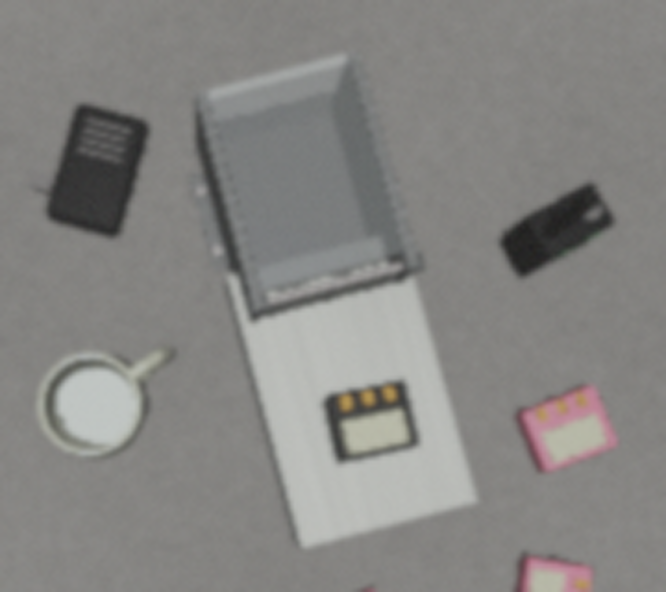

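The crop shows the deck's near corners at (300,547) and (477,500). Its sides run up to (232,275) and (412,280). The pack's top corners are at (325,395), (405,381), (418,443) and (338,461).

Run:
```python
from h import *
f=lambda q,z: ray("top",(q[0]/3.7+220-.36,q[1]/3.7+90-.36),z)[:2]
nl,nr,fl,fr=[f(q,.065) for q in ((300,547),(477,502),(232,275),(412,280))]
print("width",np.linalg.norm(nl-nr)); 
a=[np.arctan2(*(v)[::-1]) for v in (fl-nl,fr-nr)]; v=nl-nr; a.append(np.arctan2(v[1],v[0])-np.pi/2);print("yaws",a)
yaw=np.mean(a[:2]+[a[2]]); ex=np.array([np.cos(yaw),np.sin(yaw)]);ey=np.array([-ex[1],ex[0]])
o=(nl+nr)/2+.175*ex; print("yaw",yaw,"sill",o)
P=[f(q,.099) for q in ((325,395),(405,381),(418,443),(338,461))]
c=np.mean(P,0); print("pack",c,"in box",(c-o)@ex,(c-o)@ey)
s=P[0]-P[1];l=P[0]-P[3]; print("sizes",[np.linalg.norm(P[i]-P[(i+1)%4]).round(4) for i in range(4)],"yaws",np.arctan2(s[1],s[0])-np.pi/2,np.arctan2(l[1],l[0]))
for n,q,z in (("roofrod L",(250,318),.141),("roofrod R",(420,268),.141),("mugc",(92,405),.088),("radio a",(522,275),.0),("radio b",(610,212),.105)): 
    w=f(q,z); print(n,w,(w-o)@ex,(w-o)@ey)
```

```text
width 0.13470396308446386
yaws [np.float64(0.21427549741374188), np.float64(0.24243759963011918), np.float64(0.22596611814634748)]
yaw 0.22755973839673618 sill [ 0.63321046 -0.11994808]
pack [ 0.53851069 -0.14583083] in box -0.09809756530206269 -0.003851144940709358
sizes [np.float64(0.0586), np.float64(0.0456), np.float64(0.059), np.float64(0.0485)] yaws 0.1494274848303485 0.15979012379168722
roofrod L [ 0.60994863 -0.05873784] -0.008853061489944147 0.06488011658807526
roofrod R [ 0.64213118 -0.17873831] -0.004572385383153625 -0.05928712905225305
mugc [0.55490193 0.05662969] -0.0364536351075052 0.18969203147412772
radio a [ 0.65496985 -0.27981284] -0.014867196562995158 -0.16065236159233454
radio b [ 0.68457865 -0.32252941] 0.004341388719783569 -0.20894745914254786
```

Emit:
{"method": "move_arm", "body": {"deltas": [[[0,0,-0.06,0,1],[0,0,-0.12,0,1],[0,0,-0.18,0,1],[0,0,-0.22,0,1]]]}}

```text
clock: 0.5
position: [0.1982, -0.5401, 0.4187]
ee_rot: [0.002, 0.985, 0.175, 0.0]
contact_force: [0.0, -0.2, 0.5]
width: 0.0283
gripper_force: 0.0
```

Emit:
{"method": "move_arm", "body": {"deltas": [[[0.372,-0.313,0,0.059,0.3],[0.372,-0.313,0,0.059,0.3],[0.372,-0.313,0,0.059,0.3],[0.372,-0.313,0,0.059,0.3],[0.372,-0.313,0,0.059,0.3],[0.745,-0.627,0,0.059,0.3],[0.745,-0.627,0,0.059,0.3],[0.745,-0.627,0,0.059,0.3],[0.745,-0.627,0,0.059,0.3],[0.745,-0.627,0,0.059,0.3],[0.745,-0.627,0,0.059,0.3],[0.745,-0.627,0,0.059,0.3]]]}}

```text
clock: 1.7
position: [0.4964, -0.0169, 0.415]
ee_rot: [0.0, 0.993, 0.114, -0.0]
contact_force: [0.8, -2.2, -0.4]
width: 0.03
gripper_force: 0.0
```

Emit:
{"method": "move_arm", "body": {"deltas": [[[0,0,0,0,0.3],[0,0,0,0,0.3]]]}}

```text
clock: 1.9
position: [0.496, -0.018, 0.4145]
ee_rot: [0.0, 0.993, 0.115, -0.001]
contact_force: [-0.3, 0.2, 0.6]
width: 0.0299
gripper_force: 0.0
```

Emit:
{"method": "move_arm", "body": {"deltas": [[[0.152,-0.1625,0,0,0.3],[0.152,-0.1625,0,0,0.3],[0.152,-0.1625,0,0,0.3],[0.152,-0.1625,0,0,0.3],[0.8,-0.1625,0,0,0.3],[0.8,-0.1625,0,0,0.3],[0.8,-0.1625,0,0,0.3],[0.8,-0.1625,0,0,0.3],[0.8,-0.1625,0,0,0.3],[0.8,-0.1625,0,0,0.3],[0.8,-0.1625,0,0,0.3],[0.8,-0.1625,0,0,0.3]]]}}

```text
clock: 3.1
position: [0.861, 0.1969, 0.3521]
ee_rot: [-0.002, 0.993, 0.113, 0.019]
contact_force: [-1.3, -1.0, 0.3]
width: 0.0302
gripper_force: 0.0
```

```bash
cat >> h.py <<'E'
from scipy.spatial.transform import Rotation as Ro
yaw=.228;O=np.array([.633,-.120,.065]);B=Ro.from_euler('z',yaw)
def st():
    s=manip.get_state();w=s["ee_rot"];R=Ro.from_quat([w[1],w[2],w[3],w[0]]);z=B.inv().apply(R.apply([0,0,1]))
    print("t",s["clock"].round(2) if hasattr(s["clock"],"round") else s["clock"],"pos",s["position"].round(4),"box",B.inv().apply(s["position"]-O).round(4),"toolx az",np.arctan2(*R.apply([1,0,0])[1::-1]).round(3),
      "z in box",z.round(3),"lean deg",np.degrees(np.arctan2(z[0],-z[2])).round(1),"side",np.degrees(z[1]).round(1),"q",s["qpos"].round(3),"F",s["contact_force"].round(1))
    return s,R
def go(bx,R,s):  # deltas (norm) to box point
    d=R.inv().apply(O+B.apply(bx)-s["position"]);return (d/.8).round(4)
E
python3 -c "from h import *;st()"
```

```text
t 3.1 pos [0.861  0.1969 0.3521] box [0.2937 0.2572 0.2871] toolx az 0.226 z in box [ 0.038 -0.001 -0.999] lean deg 2.2 side -0.0 q [0.145 0.842 0.221 0.003 2.041 1.491] F [-1.3 -1.   0.3]
```

Emit:
{"method": "move_arm", "body": {"deltas": [[[0.6,0,-0.3,0,0.3],[0.6,0,-0.3,0,0.3],[0.6,0,-0.3,0,0.3],[0.6,0,-0.3,0,0.3],[0.6,0,-0.3,0,0.3]]]}}

```text
clock: 3.6
position: [0.8795, 0.2037, 0.3471]
ee_rot: [-0.004, 0.993, 0.114, 0.041]
contact_force: [-0.3, -0.5, -0.6]
width: 0.0295
gripper_force: 0.0
```

```bash
python3 -c "from h import *;st()"
```

```text
t 3.6 pos [0.8795 0.2037 0.3471] box [0.3133 0.2596 0.2821] toolx az 0.228 z in box [ 0.082 -0.    -0.997] lean deg 4.7 side -0.0 q [0.148 0.849 0.22  0.007 1.991 1.494] F [-0.3 -0.5 -0.6]
```

Emit:
{"method": "move_arm", "body": {"deltas": [[[0,0,0,0,0.3],[0,0,0,0,0.3]]]}}

```text
clock: 3.8
position: [0.8796, 0.2038, 0.346]
ee_rot: [-0.004, 0.993, 0.114, 0.04]
contact_force: [0.4, -0.2, 1.0]
width: 0.0298
gripper_force: 0.0
```

```bash
python3 -c "from h import *;st()"
```

```text
t 3.8 pos [0.8796 0.2038 0.346 ] box [0.3134 0.2597 0.281 ] toolx az 0.228 z in box [ 0.08  -0.    -0.997] lean deg 4.6 side -0.0 q [0.148 0.85  0.221 0.007 1.991 1.494] F [ 0.4 -0.2  1. ]
```

Emit:
{"method": "move_arm", "body": {"deltas": [[[1,0,0,0,0.3],[1,0,0,0,0.3],[1,0,0,0,0.3]]]}}

```text
clock: 4.1
position: [0.9231, 0.214, 0.2966]
ee_rot: [-0.007, 0.992, 0.114, 0.059]
contact_force: [0.1, -1.3, -1.1]
width: 0.0299
gripper_force: 0.0
```

Emit:
{"method": "move_arm", "body": {"deltas": [[[1,0,0,0,0.3],[1,0,0,0,0.3],[1,0,0,0,0.3]]]}}

```text
clock: 4.4
position: [0.9593, 0.2224, 0.2571]
ee_rot: [-0.009, 0.99, 0.113, 0.08]
contact_force: [-0.6, -0.5, 0.3]
width: 0.0297
gripper_force: 0.0
```

```bash
python3 -c "from h import *;st()"
```

```text
t 4.4 pos [0.9593 0.2224 0.2571] box [0.3953 0.2597 0.1921] toolx az 0.228 z in box [ 0.161 -0.    -0.987] lean deg 9.3 side -0.0 q [0.153 0.952 0.221 0.012 1.807 1.499] F [-0.6 -0.5  0.3]
```

Emit:
{"method": "move_arm", "body": {"deltas": [[[1,0,0,0,0.3]]]}}

```text
clock: 4.5
position: [0.9757, 0.2262, 0.2483]
ee_rot: [-0.011, 0.989, 0.113, 0.096]
contact_force: [0.1, -0.1, -0.2]
width: 0.0298
gripper_force: 0.0
```

Emit:
{"method": "move_arm", "body": {"deltas": [[[1,0,0,0,0.3]]]}}

```text
clock: 4.6
position: [0.9919, 0.23, 0.2426]
ee_rot: [-0.013, 0.987, 0.113, 0.114]
contact_force: [0.0, 0.7, 0.3]
width: 0.0296
gripper_force: 0.0
```

```bash
python3 -c "from h import *;st()"
```

```text
t 4.6 pos [0.9919 0.23   0.2426] box [0.4288 0.2598 0.1776] toolx az 0.228 z in box [ 0.228 -0.    -0.974] lean deg 13.2 side -0.0 q [0.154 0.973 0.222 0.017 1.717 1.501] F [0.  0.7 0.3]
```

Emit:
{"method": "move_arm", "body": {"deltas": [[[1,0,0,0,0.3]]]}}

```text
clock: 4.7
position: [1.0072, 0.2335, 0.2385]
ee_rot: [-0.015, 0.985, 0.113, 0.132]
contact_force: [-0.4, -0.7, -0.0]
width: 0.0298
gripper_force: 0.0
```

Emit:
{"method": "move_arm", "body": {"deltas": [[[1,0,0,0,0.3]]]}}

```text
clock: 4.8
position: [1.0217, 0.237, 0.2361]
ee_rot: [-0.017, 0.982, 0.113, 0.149]
contact_force: [-0.1, 0.2, -0.4]
width: 0.0296
gripper_force: 0.0
```

Emit:
{"method": "move_arm", "body": {"deltas": [[[1,0,0,0,0.3]]]}}

```text
clock: 4.9
position: [1.0355, 0.2401, 0.2355]
ee_rot: [-0.019, 0.979, 0.112, 0.166]
contact_force: [0.5, 0.1, 0.9]
width: 0.0303
gripper_force: 0.0
```

Emit:
{"method": "move_arm", "body": {"deltas": [[[1,0,0,0,0.3]]]}}

```text
clock: 5.0
position: [1.0486, 0.2432, 0.2366]
ee_rot: [-0.021, 0.976, 0.112, 0.184]
contact_force: [-0.5, 0.2, -0.6]
width: 0.0298
gripper_force: 0.0
```

Emit:
{"method": "move_arm", "body": {"deltas": [[[1,0,0,0,0.3]]]}}

```text
clock: 5.1
position: [1.0611, 0.2461, 0.2395]
ee_rot: [-0.023, 0.973, 0.111, 0.201]
contact_force: [-0.7, 0.1, -0.2]
width: 0.0299
gripper_force: 0.0
```

Emit:
{"method": "move_arm", "body": {"deltas": [[[1,0,0,0,0.3]]]}}

```text
clock: 5.2
position: [1.0728, 0.2489, 0.2441]
ee_rot: [-0.025, 0.969, 0.111, 0.219]
contact_force: [-0.8, 0.6, -0.7]
width: 0.0301
gripper_force: 0.0
```

```bash
python3 -c "from h import *;st()"
```

```text
t 5.2 pos [1.0728 0.2489 0.2441] box [0.5118 0.2599 0.1791] toolx az 0.228 z in box [ 0.43  -0.    -0.903] lean deg 25.5 side -0.0 q [0.155 0.998 0.222 0.032 1.478 1.501] F [-0.8  0.6 -0.7]
```

Emit:
{"method": "move_arm", "body": {"deltas": [[[1,0,0,0,0.3]]]}}

```text
clock: 5.3
position: [1.0838, 0.2514, 0.2503]
ee_rot: [-0.027, 0.965, 0.111, 0.236]
contact_force: [-0.6, 0.1, 0.2]
width: 0.0296
gripper_force: 0.0
```

Emit:
{"method": "move_arm", "body": {"deltas": [[[1,0,0,0,0.3]]]}}

```text
clock: 5.4
position: [1.094, 0.2538, 0.2581]
ee_rot: [-0.029, 0.961, 0.11, 0.254]
contact_force: [-0.4, 1.0, 0.6]
width: 0.03
gripper_force: 0.0
```

Emit:
{"method": "move_arm", "body": {"deltas": [[[1,0,0,0,0.3]]]}}

```text
clock: 5.5
position: [1.1034, 0.256, 0.2673]
ee_rot: [-0.031, 0.956, 0.11, 0.271]
contact_force: [0.2, -0.4, 0.4]
width: 0.0299
gripper_force: 0.0
```

Emit:
{"method": "move_arm", "body": {"deltas": [[[1,0,0,0,0.3]]]}}

```text
clock: 5.6
position: [1.1121, 0.2581, 0.2781]
ee_rot: [-0.033, 0.951, 0.109, 0.288]
contact_force: [0.5, 0.1, 0.1]
width: 0.03
gripper_force: 0.0
```

Run:
```python
from h import *
s,R=st()
print([go(b,R,s) for b in ((.3,.26,.33),(-.2,.1,.33),(-.22,-.005,.25),(-.21,-.005,.08))])
```

```text
t 5.6 pos [1.1121 0.2581 0.2781] box [0.5521 0.26   0.2131] toolx az 0.228 z in box [ 0.554 -0.    -0.832] lean deg 33.7 side -0.0 q [0.154 0.989 0.222 0.042 1.345 1.5  ] F [0.5 0.1 0.1]
[array([-1.813e-01, -1.000e-04, -2.964e-01]), array([-0.7015,  0.1998, -0.6428]), array([-0.7778,  0.331 , -0.5734]), array([-0.8852,  0.331 , -0.3897])]
```

Emit:
{"method": "move_arm", "body": {"deltas": [[[-0.18,0,-0.296,0,0.3],[-0.18,0,-0.296,0,0.3],[-0.18,0,-0.296,0,0.3],[-0.18,0,-0.296,0,0.3],[-0.18,0,-0.296,0,0.3],[-0.7,0.2,-0.643,0,0.3],[-0.7,0.2,-0.643,0,0.3],[-0.7,0.2,-0.643,0,0.3],[-0.7,0.2,-0.643,0,0.3],[-0.7,0.2,-0.643,0,0.3],[-0.7,0.2,-0.643,0,0.3],[-0.7,0.2,-0.643,0,0.3]]]}}

```text
clock: 6.8
position: [0.5922, 0.0338, 0.3911]
ee_rot: [-0.033, 0.951, 0.109, 0.288]
contact_force: [0.4, -1.6, -0.1]
width: 0.0298
gripper_force: 0.0
```

Run:
```python
from h import *
s,R=st()
print([go(b,R,s) for b in ((-.15,.05,.3),(-.2,-.005,.25),(-.19,-.005,.12),(-.19,-.005,.04))])
```

```text
t 6.8 pos [0.5922 0.0338 0.3911] box [-0.005   0.1591  0.3261] toolx az 0.23 z in box [ 0.555 -0.    -0.832] lean deg 33.7 side -0.0 q [-0.202 -0.039  1.653  0.278  1.001  1.052] F [ 0.4 -1.6 -0.1]
[array([-0.1691,  0.1361, -0.0734]), array([-0.2558,  0.2047, -0.0561]), array([-0.3356,  0.2046,  0.086 ]), array([-0.3911,  0.2045,  0.1692])]
```

Emit:
{"method": "move_arm", "body": {"deltas": [[[-0.256,0.204,-0.056,0,0.3],[-0.256,0.204,-0.056,0,0.3],[-0.256,0.204,-0.056,0,0.3],[-0.256,0.204,-0.056,0,0.3],[-0.256,0.204,-0.056,0,0.3],[-0.256,0.204,-0.056,0,0.3],[-0.336,0.204,0.086,0,0.3],[-0.336,0.204,0.086,0,0.3],[-0.336,0.204,0.086,0,0.3],[-0.336,0.204,0.086,0,0.3]]]}}

```text
clock: 7.8
position: [0.4485, -0.1643, 0.1808]
ee_rot: [-0.037, 0.952, 0.108, 0.285]
contact_force: [0.5, -0.7, 0.5]
width: 0.03
gripper_force: 0.0
```

Run:
```python
from h import *
s,R=st()
print([go(b,R,s) for b in ((-.17,-.004,.08),(-.165,-.004,.020),)])
cv2.imwrite("pics/w1.png",manip.get_image("wrist")[:,:,::-1])
p=manip.camera_params("wrist");T=p["tool_from_camera"]
def proj(b):
    X=R.inv().apply(O+B.apply(b)-s["position"]); c=np.linalg.inv(T)@np.r_[X,1]
    return np.round([p["fx"]*c[0]/c[2]+p["cx"],p["fy"]*c[1]/c[2]+p["cy"]],0)
print({n:proj(b) for n,b in (("nl",(-.175,.067,0)),("nr",(-.175,-.067,0)),("mouthL",(-.004,.052,0)),("mouthR",(-.004,-.052,0)),("pack",(-.098,-.004,.034)),("rodL",(0,.052,.076)),("rodR",(0,-.052,.076)))})
```

```text
t 7.8 pos [ 0.4485 -0.1643  0.1808] box [-0.1898 -0.0015  0.1158] toolx az 0.223 z in box [ 0.551  0.007 -0.834] lean deg 33.4 side 0.4 q [-0.897  0.02   2.152  0.732  0.846 -0.016] F [ 0.5 -0.7  0.5]
[array([-0.004 ,  0.0036,  0.0509]), array([-0.0401,  0.0042,  0.1169])]
{'nl': array([183., 242.]), 'nr': array([323., 242.]), 'mouthL': array([206.,  87.]), 'mouthR': array([300.,  87.]), 'pack': array([257., 153.]), 'rodL': array([192.,  29.]), 'rodR': array([313.,  28.])}
```

View pics/w1.png

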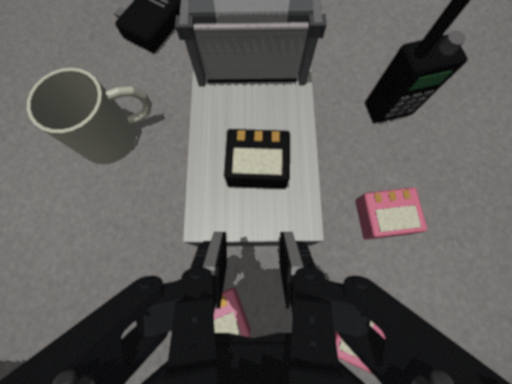

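Emit:
{"method": "move_arm", "body": {"deltas": [[[-0.004,0.002,0.051,0,0.3],[-0.004,0.002,0.051,0,0.3],[-0.04,0.002,0.117,0,0.3],[-0.04,0.002,0.117,0,0.3],[-0.04,0.002,0.117,0,0.3],[-0.04,0.002,0.117,0,0.3]]]}}

```text
clock: 8.45
position: [0.4771, -0.1637, 0.0914]
ee_rot: [-0.032, 0.95, 0.109, 0.29]
contact_force: [-0.8, -0.5, -0.2]
width: 0.03
gripper_force: 0.0
```

Run:
```python
from h import *
s,R=st()
print([go(b,R,s) for b in ((-.11,-.002,.020),(-.06,-.002,.02),(-.03,-.002,.02),(.005,-.001,.020),)])
```

```text
t 8.45 pos [ 0.4771 -0.1637  0.0914] box [-0.1618 -0.0073  0.0264] toolx az 0.23 z in box [ 0.558 -0.003 -0.83 ] lean deg 33.9 side -0.1 q [-0.832  0.204  2.261  1.009  0.611 -0.322] F [-0.8 -0.5 -0.2]
[array([ 0.0493, -0.0067,  0.0427]), array([ 0.1012, -0.0067,  0.0776]), array([ 0.1323, -0.0066,  0.0985]), array([ 0.1686, -0.0079,  0.1229])]
```

Emit:
{"method": "move_arm", "body": {"deltas": [[[0.01,-0.006,0.016,0,0.3],[0.02,-0.0065,0.023,0,0.3],[0.03,-0.0065,0.03,0,0.3],[0.04,-0.0065,0.037,0,0.3],[0.05,-0.0065,0.043,0,0.3],[0.06,-0.0065,0.05,0,0.3],[0.07,-0.0065,0.057,0,0.3],[0.08,-0.0065,0.063,0,0.3]]]}}

```text
clock: 9.25
position: [0.5543, -0.1387, 0.0826]
ee_rot: [-0.033, 0.951, 0.109, 0.288]
contact_force: [-1.0, -0.4, -1.2]
width: 0.0297
gripper_force: 0.7
```

Run:
```python
from h import *
s,R=st()
print([go(b,R,s) for b in ((-.06,-.002,.02),(-.03,-.002,.02),(.005,-.001,.020),)])
a=manip.get_image("wrist");b=cv2.resize(manip.get_image("top")[90:250,220:400],None,fx=2.4,fy=2.4)
a=np.hstack([cv2.resize(a,None,fx=.72,fy=.72)[:276],cv2.resize(b,(310,276))]);cv2.imwrite("pics/c2.png",a[:,:,::-1])
```

```text
t 9.25 pos [ 0.5543 -0.1387  0.0826] box [-0.0809 -0.0004  0.0176] toolx az 0.228 z in box [ 0.555  0.    -0.832] lean deg 33.7 side 0.0 q [-0.642  0.284  2.163  1.025  0.52  -0.168] F [-1.  -0.4 -1.2]
[array([0.0234, 0.002 , 0.012 ]), array([0.0546, 0.002 , 0.0328]), array([0.091 , 0.0008, 0.0571])]
```

View pics/c2.png

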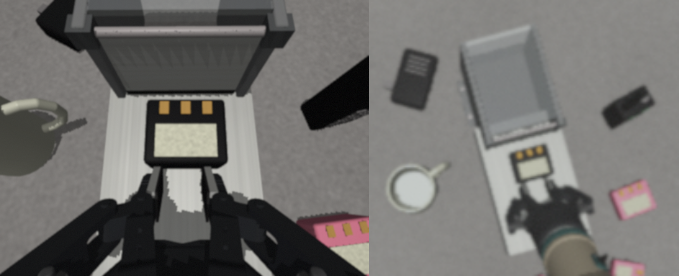

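The wrist view shows the pack squared against the fingertips and centred before the flap. In the top view nothing else has moved.

Emit:
{"method": "move_arm", "body": {"deltas": [[[0.01,0.001,0.005,0,0.3],[0.021,0.002,0.01,0,0.3],[0.03,0.002,0.017,0,0.3],[0.04,0.002,0.024,0,0.3],[0.05,0.002,0.03,0,0.3],[0.06,0.0015,0.036,0,0.3]]]}}

```text
clock: 9.95
position: [0.6088, -0.1273, 0.0851]
ee_rot: [-0.033, 0.951, 0.109, 0.288]
contact_force: [-1.5, -0.4, -1.0]
width: 0.0302
gripper_force: 0.8
```

Run:
```python
from h import *
s,R=st()
print([go(b,R,s) for b in ((-.01,-.001,.02),(.004,-.001,.020),(.012,-.001,.022))])
a=manip.get_image("wrist");b=cv2.resize(manip.get_image("scene")[170:330,130:340],None,fx=1.7,fy=1.7)
a=np.hstack([cv2.resize(a,None,fx=.72,fy=.72)[:276],cv2.resize(b,(360,276))]);cv2.imwrite("pics/c3.png",a[:,:,::-1])
```

```text
t 9.95 pos [ 0.6088 -0.1273  0.0851] box [-0.0252 -0.0016  0.0201] toolx az 0.228 z in box [ 0.555  0.    -0.832] lean deg 33.7 side 0.0 q [-0.547  0.33   2.067  0.959  0.494 -0.011] F [-1.5 -0.4 -1. ]
[array([ 0.0157, -0.0008,  0.0107]), array([ 0.0303, -0.0008,  0.0204]), array([ 0.04  , -0.0008,  0.0239])]
```

View pics/c3.png

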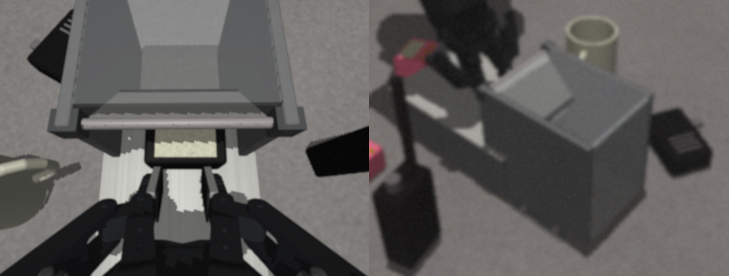

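The pack's front half is under the raised flap and everything is aligned, so I continue.

Emit:
{"method": "move_arm", "body": {"deltas": [[[0.008,-0.0005,0.005,0,0.3],[0.016,-0.001,0.0105,0,0.3],[0.023,-0.001,0.0155,0,0.3],[0.03,-0.001,0.0203,0,0.3],[0.03,-0.001,0.0203,0,0.3]]]}}

```text
clock: 10.55
position: [0.6378, -0.1203, 0.0857]
ee_rot: [-0.033, 0.951, 0.109, 0.289]
contact_force: [0.2, 1.0, -0.1]
width: 0.0297
gripper_force: 0.0
```

Run:
```python
from h import *
s,R=st()
print([go(b,R,s) for b in ((.01,-.001,.020),(.015,-.001,.022),(-.08,-.001,.025),(-.12,-.001,.2))])
a=manip.get_image("wrist");b=cv2.resize(manip.get_image("scene")[170:330,130:340],None,fx=1.7,fy=1.7)
a=np.hstack([cv2.resize(a,None,fx=.72,fy=.72)[:276],cv2.resize(b,(360,276))]);cv2.imwrite("pics/c4.png",a[:,:,::-1])
```

```text
t 10.55 pos [ 0.6378 -0.1203  0.0857] box [ 0.0046 -0.0014  0.0207] toolx az 0.229 z in box [ 0.556 -0.001 -0.831] lean deg 33.8 side -0.0 q [-0.502  0.357  2.017  0.925  0.482  0.064] F [ 0.2  1.  -0.1]
[array([ 0.0051, -0.0004,  0.0045]), array([ 0.0117, -0.0004,  0.0059]), array([-0.0849, -0.0005, -0.0632]), array([-0.0048, -0.0003, -0.2728])]
```

View pics/c4.png

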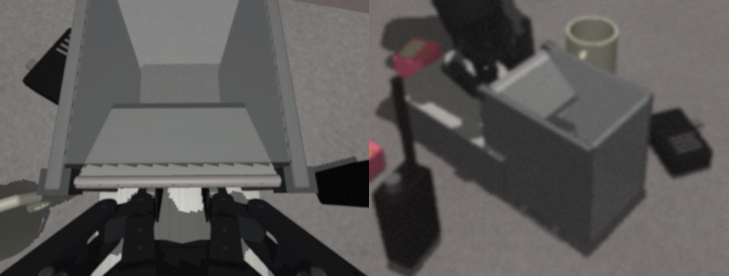

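The fingers are under the flap and the force is near zero, so the pack may already have dropped. I'll go a few millimetres further to be sure.

Emit:
{"method": "move_arm", "body": {"deltas": [[[0.005,-0.0004,0.004,0,0.3],[0.01,-0.0004,0.006,0,0.3],[0.01,-0.0004,0.006,0,0.3]]]}}

```text
clock: 10.95
position: [0.646, -0.1179, 0.086]
ee_rot: [-0.033, 0.951, 0.109, 0.288]
contact_force: [-0.0, -0.0, -0.2]
width: 0.0297
gripper_force: 0.1
```

Emit:
{"method": "move_arm", "body": {"deltas": [[[-0.016,0,-0.01,0,0.3],[-0.032,0,-0.02,0,0.3],[-0.06,0,-0.04,0,0.3],[-0.095,0,-0.063,0,0.3],[-0.13,0,-0.09,0,0.3],[-0.15,0,-0.15,0,0.3],[-0.1,0,-0.21,0,0.3],[-0.1,0,-0.27,0,0.3],[-0.1,0,-0.27,0,0.3]]]}}

```text
clock: 11.85
position: [0.4646, -0.1626, 0.2268]
ee_rot: [-0.028, 0.95, 0.11, 0.291]
contact_force: [0.9, -0.9, 0.8]
width: 0.0297
gripper_force: 0.0
```

Run:
```python
from h import *
s,R=st()
a=manip.get_image("wrist");b=cv2.resize(manip.get_image("top")[90:250,220:400],None,fx=2,fy=2)
a=np.hstack([cv2.resize(a,None,fx=.8,fy=.8),cv2.resize(b,(346,307))]);cv2.imwrite("pics/c5.png",a[:,:,::-1])
```

```text
t 11.85 pos [ 0.4646 -0.1626  0.2268] box [-0.1737 -0.0034  0.1618] toolx az 0.233 z in box [ 0.56  -0.009 -0.829] lean deg 34.0 side -0.5 q [-0.856 -0.028  2.067  0.671  0.908  0.114] F [ 0.9 -0.9  0.8]
```

View pics/c5.png

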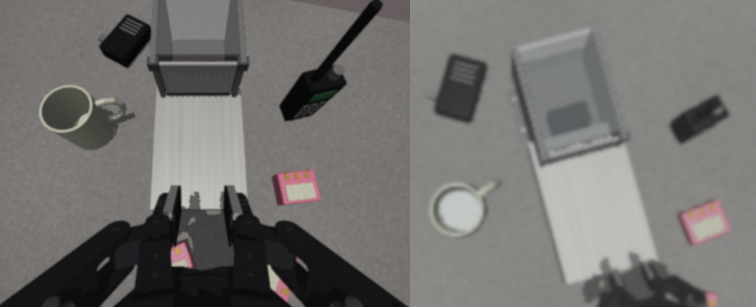

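The deck is empty, the flap hangs shut and the pack shows dark on the box floor at (570,118). The radio, mic and mug look unmoved, so I'll let things settle and hand in.

Emit:
{"method": "move_arm", "body": {"deltas": [[[0,0,0,0,0.3],[0,0,0,0,0.3],[0,0,0,0,0.3],[0,0,0,0,0.3],[0,0,0,0,0.3],[0,0,0,0,0.3]]]}}

```text
clock: 12.55
position: [0.4638, -0.1599, 0.2206]
ee_rot: [-0.033, 0.951, 0.109, 0.288]
contact_force: [0.3, 1.3, -0.3]
width: 0.03
gripper_force: 0.0
```

```bash
python3 -c "
from rig import manip
print(manip.sign_off())"
```

```text
the job is handed in; nothing more can be done
None
```

The battery pack was pushed through the flap and dropped into the box, the fingers were drawn back out, the flap hangs shut, the radio, microphone and mug look unmoved, and the job was handed in at about 12.6 s.

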